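# Turn the rice cracker on the warming plate and switch the plate off

## Robot

A 6-joint arm with a two-finger parallel gripper is mounted at the origin on the work surface. World frame = base frame: x ahead of the robot, y to its left, z up, the work surface at z = 0. Lengths are in m, angles in rad, forces in N, time in s.
With the tool pointing down it reaches from about 0.375 to 0.9 m from the base axis. Payload 3.1 kg.
Tool frame: the origin (TCP) lies on the centre line of the jaws, within the pads' length; the fingertips stand robot.tcp_to_tips ahead of it and the grasp point (between the pads) lies 3 mm ahead of it (robot.tcp_to_tips is the distance from the TCP to the fingertips, in m); z points along the fingers, y is the line along which they close (so a half turn about z gives the same grasp; the last joint's range is limited). The gripper opens to 87 mm and grips with 3 to 60 N. Pads are 19 mm wide; open, the fingers measure 117 mm over their backs; the gripper's body (75 mm by 190 mm) begins 51 mm behind the grasp point.
Start: joints at [-1.306, 0.527, 1.433, -0, 1.181, -0.178], TCP at [0.268, -0.565, 0.245] pointing down, gripper open.
Joint ranges: [-3.08, 3.08], [-0.75, 2.2], [0.22, 2.44], [-1.43, 4.57], [0, 2.65], [-2.85, 2.85]. Speed limits (rad/s): [2.79, 2.79, 3.14, 3.14, 3.14, 3.14].

## Interface

Orientations are given as a unit quaternion [x, y, z, w].
In Python, from rig import robot gives the robot as it stands. The module is installed in compiled form; this text tells all that it offers.
- The arm moves only by the shell command python3 -m jog 'ROWS' [FORCE]. ROWS is JSON, one flat list of numbers, 5 for each row, row after row: the finger opening in m, from 0 to 0.087, then the shift along the tool's x, y, z in m, then the turn about the tool's z in units of 10 degrees (1.0 is 10 degrees). In form: [claw, x, y, z, roll, claw, x, y, z, roll, ...]. A call has 1 to 20 rows; each row shifts and turns the commanded pose from where the row before left it, along the tool's axes as they then stand; what a row does not reach is not made up. A row lasts 1/8 s, in which the tool goes at most 62.5 mm and 10.7 degrees, less where a joint would pass 70% of its speed; a pose out of reach is approached as far as the arm can. A call with a gripper value outside its range is refused whole. The fingers move at their own pace and stop on an object; FORCE is the grip in N (left out, the last holds). Time passes only in rows, so rows that do not move let the fingers close. It gives the time, the measured TCP pose, the force, the opening and the grip force at its end, in the units of the state.
- robot.get_obs(): the state, without advancing time (a new reading comes with each control period).
- robot.camera(name): name is "side" or "top" or "wrist"; returns the picture (400x640x3 uint8, blue, green, red); there is no depth.
- robot.camera_model(name): a dict with "fx", "fy", "cx", "cy" (pixels), "R" (3x3) and "t" (3): a world point X has camera coordinates R X + t; the wrist camera has in their place "tool_from_camera" (4x4, takes a point from camera to tool coordinates, whose origin is the TCP and whose axes are the flange's). Camera axes: x right, y down, z forward; pixel columns grow to the right and rows downward; lengths in m; the calibration is good to about 2 mm. A picture is of the moment at which its call begins: read the wrist's pose just before it. camera_model takes no time and is no camera call.
- robot.hand_in(): hands the job in; it is judged then, once.
Trained networks look in the newest picture that a camera, given by its name, has taken for a name from the list of things; names that differ only in an ending like _2 or _b are one class to them, and where a whole thing is asked for, a point or a joint stands for the part that bears it (a point fixed in the world has none). Each returns a list of dicts, best first, with "conf" (0 to 1); they miss things now and then, are a little off and sometimes report something else, mostly with a low value. They report only what shows in the picture. A call takes as long as a camera call. They do not tell look-alikes from the thing itself.
- robot.look_for(camera, label): "extent" ([centre column, centre row, width, height] in pixels, round what is visible of it).
- robot.outline_of(camera, label): "region" (400x640 bool, what is visible of it) and "extent" ([centre column, centre row, width, height] in pixels, round what is visible of it).
The state is a dict: "time": time; "q": joint angles; "joint_velocities": joint speeds; "joint_torque": joint torques, N m; "position": TCP position; "tool_rot": TCP orientation; "ft_force": force on the tool from outside, world axes, zero at the start; "moment": the same for the moment, N m; "grip_width": finger opening in m; "grip_force": force on a finger pad.
Only numpy, scipy, OpenCV 4.12 (cv2) and the standard library are available. Lean on these libraries where they do the work, as an engineer would, in place of code of your own. Each camera call takes 0.05 s, during which the arm holds its last target. There are 200 camera calls.

## Task

Two rice crackers are crisping on the glass top of the electric warming plate. With the turner from the steel tray, turn over the one that still lies nori side down, so that it lies flat on the glass, wholly inside its edge, with the nori up; turn it low over the glass without tossing it, do not touch it with the fingers, and leave the other cracker where it is. Then throw the plate's toggle switch over to its other side to switch it off, and leave the turner lying in its tray, blade flat on the tray's floor. Leave the jars, spice bottles, soy dish and bottle opener where they stand.

Things in the scene. Friction and masses are not known exactly. Their poses are not given: they have to be found in the camera images.
- plate: Electric warming plate, fixed, steel body 280 mm (x) by 360 mm (y) with a dark glass top. Origin: centre of its underside; z up, -x to its front (robot side), +y to its left end. Along the front runs the control strip (x -0.138 to -0.078, top at z 0.036); on it, at x -0.108: toggle at y +0.12, round thermostat knob (34 mm, top at z 0.051, leave alone) at y -0.10. End handles reach y +-0.204 below z 0.03.
- plate_glass (a point): Centre of the glass top, axes as the plate's: (0.031, 0, 0.039) in the plate's frame. The glass is flat and rimless, 214 mm (x) by 352 mm (y), 3 mm higher than the control strip.
- heat_switch (a joint): Angle of the plate's bat toggle from upright (rad). +0.30 = on, leaning to the plate's +y (outwards, its left end); -0.30 = off, leaning to the plate's -y (inwards). Starts on. It turns about the plate's x axis, at (-0.108, 0.12, 0.042) in the plate's frame; a spring snaps it over its centre to either stop; about 2 N at the tip moves it.
- switch_tip (a point): Tip of the toggle's steel bat, 25 mm from its pivot, about 66 mm above the shelf. The bat is 6 to 8.5 mm thick and rises from a bushing 17 mm wide that ends at z 0.042.
- cracker: The cracker to turn: loose rigid disc, 80 mm across, 12 mm thick, about 30 g. Lens-shaped: each face is flat over the middle 52 mm and slopes back to the 4 mm thick edge, which so hangs 4 mm clear of the glass. Starts at either end of the glass, its 34 mm square of dark nori underneath, upper face plain. Origin: centre of the nori face; own z points away from the nori (up at the start, down when turned).
- cracker_done: The other cracker, same shape and size, already turned: its nori square is on top. Origin: centre of its underside, z up. To stay where it is.
- turner: Short steel turner, loose, about 130 g, standing by itself on its flat blade in the tray. Own +x points from handle to tip. Blade 2 mm thick: 70 mm wide from x -0.020 to the straight tip edge at x +0.040, 50 mm wide behind that to x -0.040; then a neck rises to the handle. Origin: underside of the blade, midway along it; z: the blade's upward normal. Centre of mass near x -0.025.
- turner_grip (a point): Point on the axis of the turner's wooden handle: (-0.104, 0, 0.0505) in the turner's frame. The handle is 20 mm wide (turner's y), 16 mm thick, and runs from x -0.066, z 0.026 back and up at 33 degrees to x -0.150, z 0.080. Grasp here across its width.
- turner_tip (a point): Middle of the turner's tip edge, underside: (0.040, 0, 0) in the turner's frame.
- tray: The turner's shallow steel tray, fixed, 130 mm (x) by 104 mm (y), 9 mm high, walls 3 mm, floor top at z 0.003. Origin: centre of its underside. It stands left or right of the plate. The turner starts in it, tip to the tray's +x, handle rising out over its -x wall.
- turntable: Clear plastic spice turntable at the other side of the plate: fixed foot, free-turning platter 180 mm across, top at z 0.028, rim to z 0.035. Origin: centre of its underside. (Besides all these, fixed kitchen goods up to 0.22 m tall stand along the shelf's edges, beyond world x 0.81 and |y| 0.45.)
- spice_a: Spice bottle on the turntable, 41 mm across, 90 mm tall (its cap 118 mm above the shelf), loose. Origin: centre of its underside.
- spice_b: The other spice bottle on the turntable, the same size.
- shaker_a: Empty glass shaker jar with a steel twist cap, 48 mm across, 92 mm tall, loose. Origin: centre of its underside.
- shaker_b: The other shaker jar, the same.
- salt_jar: White ceramic salt jar with a knobbed lid (one rigid piece), 62 mm across, 75 mm tall, loose, behind the plate's corner. Origin: centre of its underside.
- soy_dish: Small red ceramic soy dish, 86 mm across the rim, 22 mm high, loose. Origin: centre of its underside.
- opener: Stainless bottle opener lying flat, 125 mm long (x), 31 mm wide, 5 mm thick, loose. Origin: on its underside near the middle of its length.
Things that resemble listed ones, but are neither listed nor needed, are in the scene too. Leave any turquoise look-alike of the cracker alone.

How it is judged:
By the outcome, as a careful person would: the job done as asked, in the order asked, and still so for the second after the job is handed in, with the robot touching nothing.
It also fails if it takes over 67 s, if anything falls off the work surface, if the arm or the gripper's body presses on something with over 40 N, if the wrist force passes 120 N, or if a joint passes its speed limit or range.

## Working session

There is one attempt and no reset: what is moved stays moved. The work goes in short steps, Python scripts to look and compute and a shell command to move; the robot and the scene stay as the last step left them, time stands still between calls to the robot, and variables do not carry over. Pictures are saved under pics/ and viewed, at most 10 in all, crops included, and the job is handed in when it is done.

```bash
mkdir -p pics; ls
cat > h.py <<'E'
import numpy as np, cv2
from rig import robot
from scipy.spatial.transform import Rotation as Ro
def ray(cam,u,v,obs=None):
    m=robot.camera_model(cam)
    d=np.array([(u-m['cx'])/m['fx'],(v-m['cy'])/m['fy'],1.])
    if cam=='wrist':
        o=obs or robot.get_obs(); T=np.array(m['tool_from_camera']); R=Ro.from_quat(o['tool_rot']).as_matrix()
        return R@T[:3,3]+np.array(o['position']), R@T[:3,:3]@d
    R=np.array(m['R']);t=np.array(m['t']); return -R.T@t, R.T@d
def at_z(cam,u,v,z,obs=None):
    c,d=ray(cam,u,v,obs); return c+d*(z-c[2])/d[2]
def proj(cam,X,obs=None):
    m=robot.camera_model(cam); X=np.array(X,float)
    if cam=='wrist':
        o=obs or robot.get_obs(); T=np.array(m['tool_from_camera']); R=Ro.from_quat(o['tool_rot']).as_matrix()
        p=T[:3,:3].T@(R.T@(X-np.array(o['position']))-T[:3,3])
    else: p=np.array(m['R'])@X+np.array(m['t'])
    return np.array([m['fx']*p[0]/p[2]+m['cx'],m['fy']*p[1]/p[2]+m['cy']])
E
python3 - <<'E'
from h import *
o=robot.get_obs(); print(o, robot.tcp_to_tips)
for c in ['top','side']:
    im=robot.camera(c); cv2.imwrite(f'pics/{c}0.png',im)
    print(c, 'cam pos',ray(c,320,200))
    for l in ['plate','cracker','turner','tray','turntable','shaker_a','salt_jar','soy_dish','opener','heat_switch']:
        print(l,[(np.round(r['extent']).astype(int).tolist(),round(r['conf'],2)) for r in robot.look_for(c,l)])
print(robot.camera_model('wrist'))
E
```

```text
pics
{'time': 0.0, 'q': array([-1.30651686e+00,  5.28468346e-01,  1.43390315e+00, -3.28734834e-05,
        1.18141569e+00, -1.78504843e-01]), 'joint_velocities': array([-0.00070024, -0.00032235, -0.0027536 ,  0.00012988, -0.00023136,
        0.00026692]), 'joint_torque': array([-4.40550593e-04, -4.40043032e+01, -1.76591617e+01,  6.32395735e-02,
        5.81452169e-02, -1.66751497e-04]), 'position': array([ 0.26761727, -0.56403784,  0.24356999]), 'tool_rot': array([ 9.75590733e-01,  2.19593983e-01, -6.22297784e-05, -1.09560275e-03]), 'ft_force': array([0.36247031, 0.79417042, 0.47052202]), 'moment': array([ 0.01868908,  0.0406798 , -0.04609623]), 'grip_force': 0.0, 'grip_width': 0.08735044338881667} 0.022
top cam pos (array([0.43858701, 0.02332352, 1.68174823]), array([ 0.0547619 ,  0.00544838, -0.99849602]))
plate [([324, 171, 126, 125], 0.73)]
cracker [([312, 253, 24, 27], 0.92), ([236, 268, 24, 23], 0.85), ([182, 195, 25, 28], 0.83), ([296, 179, 25, 25], 0.59)]
turner [([227, 199, 23, 62], 0.81)]
tray [([225, 182, 31, 40], 0.71), ([356, 242, 18, 14], 0.62)]
turntable [([443, 184, 5
[... 624 characters left out ...]

turntable [([379, 149, 55, 27], 0.62)]
shaker_a [([216, 222, 21, 26], 0.65), ([382, 203, 18, 34], 0.57), ([246, 264, 61, 25], 0.33)]
salt_jar [([337, 142, 19, 27], 0.85)]
soy_dish []
opener [([328, 273, 38, 34], 0.66)]
heat_switch []
{'fx': 294.45662488252225, 'fy': 294.45662488252225, 'cx': 320.24829848558124, 'cy': 197.8856588698055, 'tool_from_camera': array([[-4.49720325e-04, -9.66855935e-01, -2.55322148e-01,
         6.85728481e-02],
       [ 9.99999664e-01, -6.09918883e-04,  5.48262336e-04,
        -8.79029442e-04],
       [-6.85816492e-04, -2.55321816e-01,  9.66855884e-01,
        -1.40875424e-01],
       [ 0.00000000e+00,  0.00000000e+00,  0.00000000e+00,
         1.00000000e+00]])}
```

Run:
```python
import cv2,numpy as np
a=cv2.imread('pics/top0.png')[100:300,150:490]; a=cv2.resize(a,(800,471),interpolation=cv2.INTER_CUBIC); cv2.imwrite('pics/top0c.png',a)
from h import *
for n,u,v,z in [('c1',312,253,.05),('c2',236,268,.05),('c3',182,195,.05),('c4',296,179,.05),('plate',324,171,.039),('tray',225,182,.005),('turnt',443,184,.03),('soy',403,256,.01),('op',263,247,.005)]: print(n,at_z('top',u,v,z).round(3))
```

```text
c1 [0.357 0.055 0.05 ]
c2 [0.305 0.299 0.05 ]
c3 [0.537 0.48  0.05 ]
c4 [0.595 0.111 0.05 ]
plate [0.624 0.021 0.039]
tray [0.585 0.35  0.005]
turnt [ 0.588 -0.369  0.03 ]
soy [ 0.35  -0.244  0.01 ]
op [0.372 0.219 0.005]
```

View pics/top0c.png

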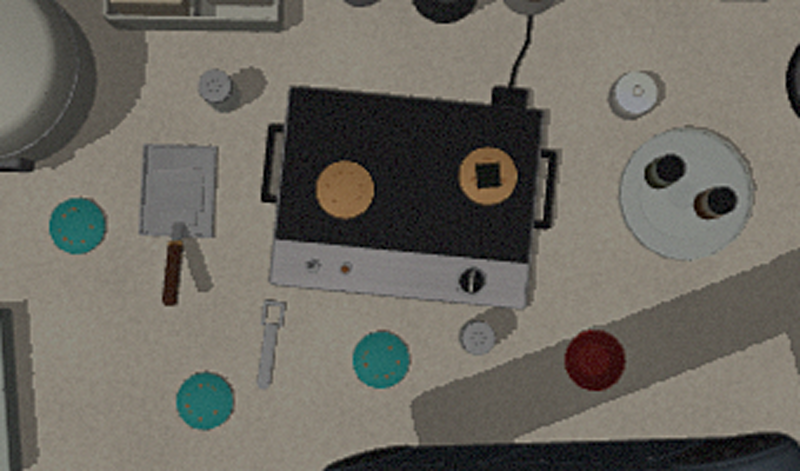

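View pics/side0.png

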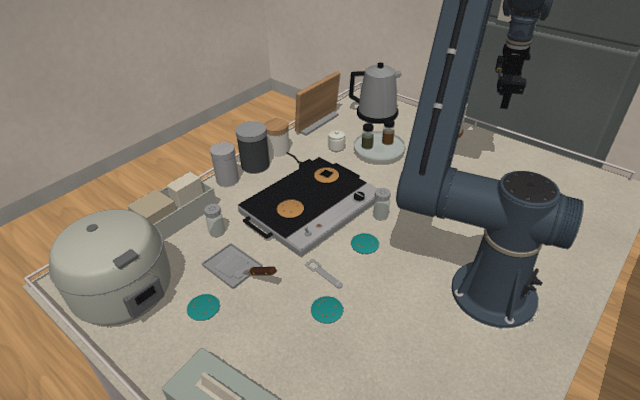

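Top view: the plate is at crop (405,195). The plain cracker, nori down, is at full pixel (296,179), and the done one (dark nori on top) is at (357,175). The things that could be mistaken for the target are the done cracker and three turquoise decoys at (312,253), (236,268) and (182,195). I choose (296,179). The turner and tray are at (225,185), and the toggle is near crop (313,264). Next I move the wrist camera over there.

```bash
python3 -m jog '[0.087,0,0,-0.02,1, 0.087,0,0,-0.02,1, 0.087,0,0,-0.016,0.54, 0.087,0.0195,-0.06,0,0, 0.087,0.0195,-0.06,0,0, 0.087,0.0195,-0.06,0,0, 0.087,0.0195,-0.06,0,0, 0.087,0.0195,-0.06,0,0, 0.087,0.0195,-0.06,0,0, 0.087,0.0195,-0.06,0,0, 0.087,0.0195,-0.06,0,0, 0.087,0.0195,-0.06,0,0, 0.087,0.0195,-0.06,0,0, 0.087,0.0195,-0.06,0,0, 0.087,0.0195,-0.06,0,0, 0.087,0.0195,-0.06,0,0, 0.087,0,0,0,0, 0.087,0,0,0,0]'
python3 - <<'E'
from h import *
o=robot.get_obs(); im=robot.camera('wrist'); cv2.imwrite('pics/w1.png',im)
print(o['position'],Ro.from_quat(o['tool_rot']).as_matrix()[:,0])
for l,z in [('plate',.039),('cracker',.045),('cracker_done',.05),('turner',.03),('tray',.005),('heat_switch',.05),('turner_tip',.005),('switch_tip',.066)]:
    print(l,[(np.round(r['extent']).astype(int).tolist(),round(r['conf'],2),at_z('wrist',*r['extent'][:2],z,o)[:2].round(3).tolist()) for r in robot.look_for('wrist',l)])
E
```

```text
time: 3.35
position: [0.5188, 0.2077, 0.3002]
tool_rot: [1.0, 0.0, -0.001, 0.0]
ft_force: [0.3, -0.0, -1.2]
grip_width: 0.087
grip_force: 0.0
[0.51877506 0.20766865 0.30022388] [ 9.99999295e-01  3.74451081e-04 -1.12648420e-03]
plate [([460, 114, 317, 226], 0.89, [0.595, 0.024])]
cracker [([124, 154, 56, 53], 0.75, [0.543, 0.47]), ([390, 116, 60, 64], 0.63, [0.592, 0.118]), ([262, 297, 47, 32], 0.56, [0.326, 0.297]), ([401, 283, 20, 15], 0.54, [0.349, 0.086])]
cracker_done []
turner [([218, 168, 56, 149], 0.74, [0.522, 0.351])]
tray [([216, 118, 81, 99], 0.87, [0.59, 0.356])]
heat_switch []
turner_tip [([221, 167, 54, 149], 0.94, [0.52, 0.356])]
switch_tip [([355, 199, 9, 9], 0.56, [0.487, 0.162])]
```

View pics/w1.png

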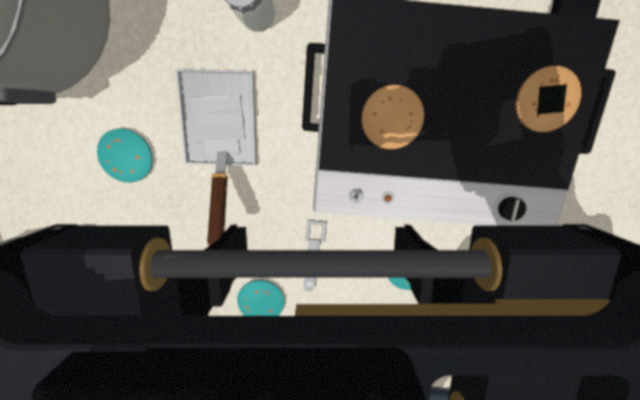

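The wrist view shows the tray with corners at (179,71) to (257,163) and the turner handle from (221,170) to (214,245). The plain cracker is at (393,117), the done one at (550,98), the toggle at (355,196) and the knob at (512,208). The choice of cracker stands. Next is a closer crop of the turner, with outlines.

Run:
```python
from h import *
o=robot.get_obs(); im=cv2.imread('pics/w1.png')
a=cv2.resize(im[60:255,165:270],None,fx=3,fy=3,interpolation=cv2.INTER_CUBIC)
b=cv2.resize(im[60:225,310:440],None,fx=3.5,fy=3.5,interpolation=cv2.INTER_CUBIC)[:585]
b=cv2.copyMakeBorder(b,0,585-b.shape[0],0,0,cv2.BORDER_CONSTANT)
c=np.hstack([a,b])[:, :800]; cv2.imwrite('pics/w1c.png',c)
robot.camera('wrist')
for l,z in [('cracker',.047),('turner',.03),('tray',.009),('plate',.039)]:
  for r in robot.outline_of('wrist',l)[:2]:
    rg=r['region'].astype(np.uint8); cs,_=cv2.findContours(rg,cv2.RETR_EXTERNAL,cv2.CHAIN_APPROX_NONE); k=max(cs,key=cv2.contourArea)
    P=np.array([at_z('wrist',u,v,z,o)[:2] for u,v in k[:,0]],np.float32)
    print(l,round(r['conf'],2),cv2.minAreaRect(P),cv2.minEnclosingCircle(P))
for n,u,v,z in [('tTL',179,71,.009),('tTR',253,70,.009),('tBL',184,164,.009),('tBR',257,163,.009),('gFL',319,170,.039),('gFR',574,190,.039),('pFL',316,210,.036),('knob',512,208,.051),('hand0',221,172,.029),('hand1',214,245,.083)]: print(n,at_z('wrist',u,v,z,o)[:2].round(3))
```

```text
cracker 0.64 ((0.3275280296802521, 0.29900261759757996), (0.06938286125659943, 0.058686256408691406), 89.84925079345703) ((0.32176828384399414, 0.2985159158706665), 0.0364522710442543)
cracker 0.61 ((0.5420605540275574, 0.4680754244327545), (0.07144009321928024, 0.07167992740869522), 81.59391021728516) ((0.5410303473472595, 0.46793487668037415), 0.03698606416583061)
tray 0.84 ((0.5892326831817627, 0.35263267159461975), (0.10642394423484802, 0.12963883578777313), 88.62059783935547) ((0.5888823866844177, 0.3529776930809021), 0.08204204589128494)
plate 0.75 ((0.5837369561195374, 0.03148692846298218), (0.3973802626132965, 0.2865758538246155), 89.89010620117188) ((0.5851907730102539, 0.03070325404405594), 0.2224150151014328)
tTL [0.653 0.4  ]
tTR [0.654 0.299]
tBL [0.526 0.408]
tBR [0.527 0.3  ]
gFL [0.521 0.209]
gFR [ 0.492 -0.149]
pFL [0.463 0.214]
knob [ 0.47  -0.058]
hand0 [0.517 0.348]
hand1 [0.429 0.347]
```

View pics/w1c.png

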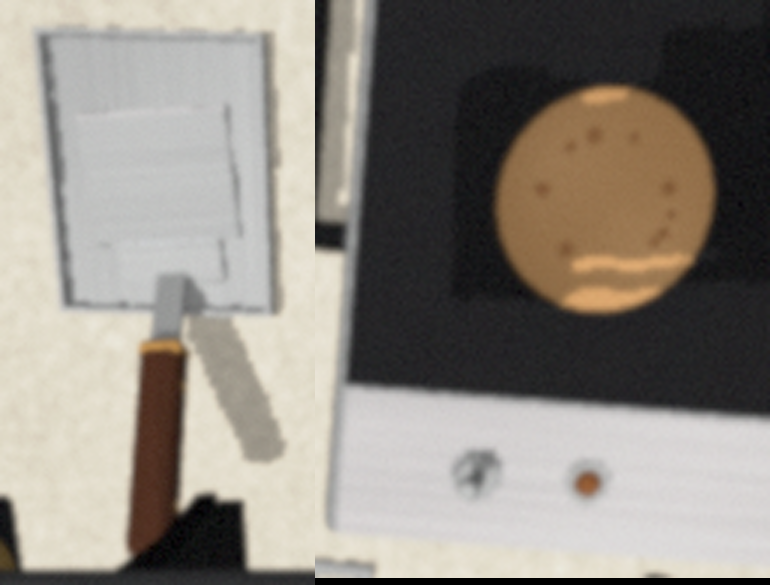

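Run:
```python
from h import *
o=robot.get_obs(); print(o['q'].round(2))
for n,u,v,z in [('tipL',190,99,.005),('tipR',240,95,.005),('necktop',222,152,.012),('h0',219,175,.034),('h1',215,242,.088),('crack',392.9,117,.047),('crL',366.5,117,.047),('crR',419,117,.047),('done',550,98,.047),('tog',355,194,.066),('togbase',355,199,.042)]: print(n,at_z('wrist',u,v,z,o)[:2].round(4))
```

```text
[0.18 0.38 1.53 0.   1.23 1.75]
tipL [0.6167 0.3912]
tipR [0.622  0.3205]
necktop [0.5433 0.3503]
h0 [0.5135 0.35  ]
h1 [0.4356 0.3441]
crack [0.5916 0.1141]
crL [0.5916 0.1482]
crR [0.5915 0.0803]
done [ 0.6147 -0.0844]
tog [0.4938 0.1624]
togbase [0.4806 0.1592]
```

```bash
python3 -m jog '[0.087,-0.0145,-0.0463,0,0, 0.087,-0.0145,-0.0463,0,0, 0.087,-0.0145,-0.0463,0,0, 0.06,0,0,0.01,-1, 0.06,0,0,0.01,-1, 0.06,0,0,0.01,-1, 0.06,0,0,0.01,-1, 0.06,0,0,0.01,-1, 0.06,0,0,0.01,-1, 0.06,0,0,0.01,-1, 0.06,0,0,0.01,-1, 0.06,0,0,0.01,-1,0.06,0,0,0.01,-1, 0.06,0,0,0.01,-1, 0.06,0,0,0.01,-1, 0.06,0,0,0.01,-1, 0.06,0,0,0,-1, 0.06,0,0,0,-1,0.06,0,0,0,-1,0.06,0,0,0,-1]'; python3 -m jog '[0.06,0,0,0,-1, 0.06,0,0,0,-0.4, 0.06,0,0,0,0]'
python3 - <<'E'
from h import *
o=robot.get_obs(); im=robot.camera('wrist'); cv2.imwrite('pics/w2.png',im)
R=Ro.from_quat(o['tool_rot']).as_matrix();p=np.array(o['position'])
print(p,R[:,0],o['q'].round(2))
y=np.radians(4); tx=np.array([np.cos(y),np.sin(y),0])
for d,z in [(0,.053),(-.046,.083),(.038,.029),(.144,.005)]: print(d,proj('wrist',np.array([.476,.3465,z])+tx*d,o).round(0))
E
```

```text
time: 6.55
position: [0.476, 0.347, 0.1705]
tool_rot: [0.084, 0.996, 0.0, 0.0]
ft_force: [-0.5, -0.4, -0.3]
grip_width: 0.06
grip_force: 0.0
time: 6.92
position: [0.476, 0.347, 0.1705]
tool_rot: [-0.034, 0.999, 0.0, 0.0]
ft_force: [-0.2, 0.5, -0.5]
grip_width: 0.0598
grip_force: 0.0
[0.47598458 0.34695577 0.17054012] [-9.97650907e-01 -6.85029623e-02 -1.11644464e-04] [ 0.44  0.57  1.6   0.    0.97 -1.2 ]
0 [319. 201.]
-0.046 [319. 153.]
0.038 [320. 230.]
0.144 [320. 306.]
```

View pics/w2.png

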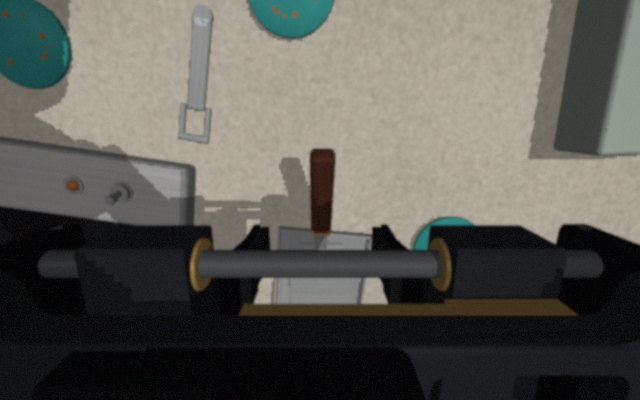

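The handle runs from (322,150) to (321,230), as predicted and centred between the fingers. I descend and grip.

```bash
python3 -m jog '[0.06,0,0,0.03,0, 0.06,0,0,0.03,0, 0.06,0,0,0.03,0, 0.06,0,0,0.018,0, 0.06,0,0,0.006,0, 0.06,0,0,0,0, 0.01,0,0,0,0, 0.01,0,0,0,0, 0.01,0,0,0,0, 0.01,0,0,0,0, 0.01,0,0,0,0,0.01,0,0,0,0]' 55; python3 -m jog '[0.01,0,0,-0.01,0, 0.01,0,0,-0.01,0,0.01,0,0,-0.03,0, 0.01,0,0,-0.04,0, 0.01,0,0,-0.04,0, 0.01,0,0,0,0, 0.01,0,0,0,0]'
```

```text
time: 8.48
position: [0.4759, 0.3468, 0.0566]
tool_rot: [-0.035, 0.999, -0.0, -0.0]
ft_force: [-0.0, -0.0, 0.5]
grip_width: 0.0193
grip_force: 55.0
time: 9.35
position: [0.4753, 0.3465, 0.1865]
tool_rot: [-0.035, 0.999, -0.0, -0.0]
ft_force: [-0.1, 0.5, -1.2]
grip_width: 0.0198
grip_force: 55.0
```

```bash
python3 -m jog '[0.01,0.002,-0.033,0,0, 0.01,0.002,-0.033,0,0, 0.01,0,0,0,1, 0.01,0,0,0,1, 0.01,0,0,0,1, 0.01,0,0,0.015,1, 0.01,0,0,0.015,1, 0.01,0,0,0.015,0.9, 0.01,0,0,0.013,0, 0.01,0,0,0,0, 0.01,0,0,0,0]'
python3 - <<'E'
from h import *
o=robot.get_obs(); 
for c in ['top','side','wrist']: cv2.imwrite(f'pics/{c}3.png',robot.camera(c))
R=Ro.from_quat(o['tool_rot']).as_matrix();p=np.array(o['position']); u=-R[:,0]
print(p,u)
tip=p+u*.144; tip[2]=p[2]-.0535; print('tip pred',tip, proj('top',tip),proj('side',tip))
s=cv2.imread('pics/side3.png'); a=cv2.resize(s[150:300,200:400],None,fx=3.9,fy=3.9,interpolation=cv2.INTER_CUBIC); cv2.imwrite('pics/s3c.png',a[:600])
for c in ['top','side','wrist']: print(c,[(r['extent'],r['conf']) for r in robot.look_for(c,'turner')])
E
```

```text
time: 10.72
position: [0.4766, 0.2808, 0.1285]
tool_rot: [0.461, 0.887, 0.0, -0.0]
ft_force: [-0.0, 0.1, -2.1]
grip_width: 0.0195
grip_force: 55.0
[0.4766213  0.28075773 0.12851686] [ 5.74147735e-01 -8.18751719e-01 -3.71555431e-05]
tip pred [0.55929857 0.16285748 0.07501686] [279.18518809 189.1282753 ] [285.63360613 213.79682662]
top [([268.3, 194.8, 36.8, 30.4], 0.92)]
side [([283.2, 230.2, 30.1, 21.8], 0.69)]
wrist [([322.1, 239.1, 52.5, 134.5], 0.81), ([388.3, 343.0, 178.4, 114.0], 0.38)]
```

View pics/s3c.png

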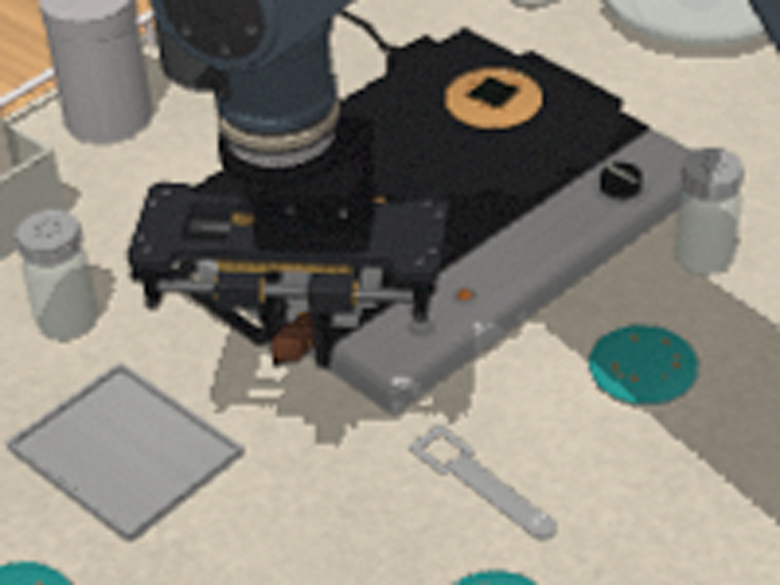

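```bash
python3 -m jog '[0.01,0,0,0.015,0, 0.01,0,0,0.014,0, 0.01,0,0,0.005,0, 0.01,0,0,0,0]'; python3 -m jog '[0.01,0,0,0.001,0, 0.01,0,0,0,0]';python3 -m jog '[0.01,0,0,0.001,0, 0.01,0,0,0,0]'; python3 -m jog '[0.01,0,0,0.001,0, 0.01,0,0,0,0]'
```

```text
time: 11.52
position: [0.4761, 0.2805, 0.0937]
tool_rot: [0.462, 0.887, -0.001, -0.001]
ft_force: [0.2, -0.3, -0.7]
grip_width: 0.0193
grip_force: 55.0
time: 11.78
position: [0.4767, 0.2808, 0.0938]
tool_rot: [0.462, 0.887, 0.0, 0.0]
ft_force: [-0.6, 0.4, -0.9]
grip_width: 0.0191
grip_force: 55.0
time: 12.02
position: [0.4767, 0.2808, 0.0928]
tool_rot: [0.462, 0.887, 0.0, 0.0]
ft_force: [0.0, -0.9, -1.6]
grip_width: 0.0195
grip_force: 55.0
time: 12.28
position: [0.4766, 0.2811, 0.092]
tool_rot: [0.462, 0.887, 0.0, 0.0]
ft_force: [-1.5, 3.4, 2.8]
grip_width: 0.0196
grip_force: 55.0
```

Run:
```python
import cv2,numpy as np
a=cv2.imread('pics/top3.png')[130:230,230:370]; b=cv2.imread('pics/wrist3.png')
c=cv2.resize(a,None,fx=4,fy=4,interpolation=cv2.INTER_CUBIC)
cv2.imwrite('pics/t3c.png',c)
```

```text
(no output)
```

View pics/t3c.png

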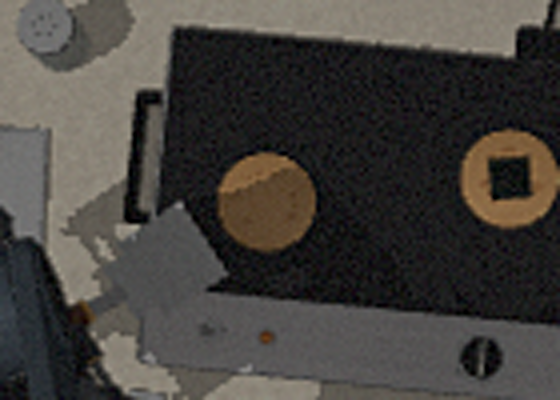

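```bash
python3 -m jog '[0.01,0,0,-0.0012,0, 0.01,-0.006,0,0,0, 0.01,-0.006,0,0,0, 0.01,-0.006,0,0,0, 0.01,-0.006,0,0,0,  0.01,-0.002,0,0,0, 0.01,0,0,0,0]'; python3 -m jog '[0.01,-0.0003,0,-0.006,0, 0.01,-0.0008,0,-0.006,0, 0.01,-0.0014,0,-0.006,0, 0.01,-0.002,0,-0.006,0, 0.01,-0.0025,0,-0.006,0, 0.01,-0.003,0,-0.006,0, 0.01,0,0,0,0]'
python3 - <<'E'
from h import *
im=robot.camera('top'); a=cv2.resize(im[130:230,230:370],None,fx=4,fy=4,interpolation=cv2.INTER_CUBIC)
s=robot.camera('side'); b=cv2.resize(s[170:270,240:340],None,fx=4,fy=4,interpolation=cv2.INTER_CUBIC)
cv2.imwrite('pics/t4c.png',np.hstack([a,b])[:, :800])
E
```

```text
time: 13.15
position: [0.4917, 0.259, 0.0927]
tool_rot: [0.462, 0.887, -0.0, 0.0]
ft_force: [0.5, -0.3, 0.0]
grip_width: 0.0193
grip_force: 55.0
time: 14.02
position: [0.4978, 0.2511, 0.1294]
tool_rot: [0.462, 0.887, 0.0, 0.001]
ft_force: [0.2, 0.7, -1.3]
grip_width: 0.0196
grip_force: 55.0
```

View pics/t4c.png

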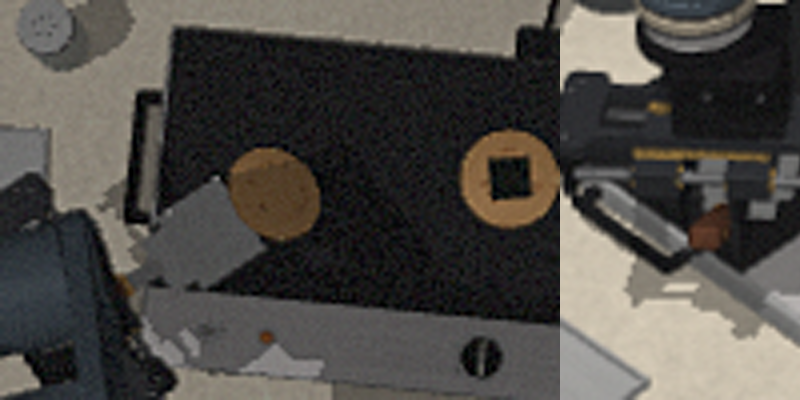

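Top view: the blade is under the near edge. The cracker is tilted about 30° and its far rim has stayed put at (308,172). I continue the arc.

```bash
python3 -m jog '[0.01,-0.0057,0,-0.0068,0, 0.01,-0.0057,0,-0.0065,0, 0.01,-0.0076,0,-0.0055,0, 0.01,-0.0075,0,-0.0045,0, 0.01,-0.0065,0,-0.002,0, 0.01,-0.006,0,-0.001,0, 0.01,0,0,0,0]'
python3 - <<'E'
from h import *
im=robot.camera('top'); a=cv2.resize(im[130:230,230:370],None,fx=4,fy=4,interpolation=cv2.INTER_CUBIC)
cv2.imwrite('pics/t5c.png',a)
E
```

```text
time: 15.0
position: [0.5198, 0.2188, 0.155]
tool_rot: [0.462, 0.887, 0.0, 0.0]
ft_force: [0.6, -0.1, -1.1]
grip_width: 0.0194
grip_force: 55.0
```

View pics/t5c.png

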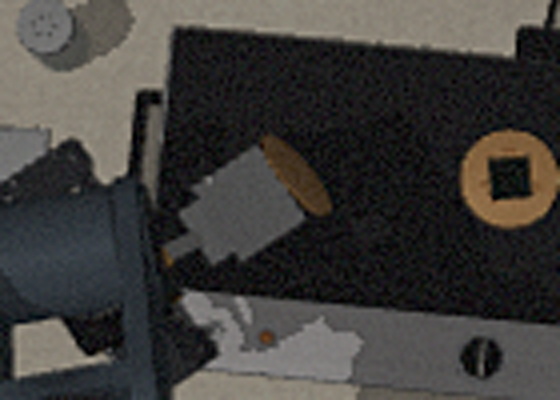

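The cracker now stands at about 70°, leaning on the tip. I push it over.

```bash
python3 -m jog '[0.01,-0.006,0,-0.001,0, 0.01,-0.006,0,-0.001,0, 0.01,-0.0065,0,0,0, 0.01,-0.0065,0,0,0, 0.01,-0.006,0,0.001,0, 0.01,-0.006,0,0.001,0, 0.01,-0.006,0,0.001,0, 0.01,0,0,0,0,0.01,0,0,0,0,0.01,0,0,0,0]'
python3 - <<'E'
from h import *
im=robot.camera('top'); cv2.imwrite('pics/t6.png',im)
hsv=cv2.cvtColor(im,cv2.COLOR_BGR2HSV); print([(np.round(r['extent'],1),round(r['conf'],2)) for r in robot.look_for('top','cracker')])
m=cv2.inRange(hsv,(8,80,60),(25,255,255))[130:230,270:380]; n,l,s,c=cv2.connectedComponentsWithStats(m); print([(a.tolist(),(b+[270,130]).round(1)) for a,b in zip(s,c) if a[4]>40])
print(im[165:200:3,295:340:4].sum(2))
E
```

```text
time: 16.3
position: [0.544, 0.1842, 0.1541]
tool_rot: [0.462, 0.887, -0.0, -0.0]
ft_force: [-0.1, 0.5, -1.2]
grip_width: 0.0194
grip_force: 55.0
[(array([319.8, 164.8,  19.9,  23.1]), 0.97), (array([311.4, 252.9,  27.2,  24.9]), 0.86), (array([184.1, 196.7,  23.1,  28.2]), 0.72)]
[([0, 0, 110, 100, 10322], array([323.5, 180.1])), ([36, 22, 24, 24, 296], array([319.1, 162.8])), ([75, 32, 25, 25, 374], array([357.2, 174.3]))]
[[154 230 236 240 191  84  51 170 209  65  40  82]
 [229 222 230 245 233  48  17 210 216  50  33  74]
 [221 240 236 235 237 190 222 224 236  78  73  80]
 [233 225 236 222 235 242 219 231  44  70  87  47]
 [220 222 238 225 243 257  62  68  43  78 112  73]
 [250 237 240 246 244  48  82  85  75  90  73  35]
 [238 228 229 250  53  41  61  62  72  77  75  42]
 [237  33 189  29  60  56  60  71  57  59  30  71]
 [ 48  34  49  24  81  96  74  71  32  85  56  70]
 [ 57  76  41  29  62  93  38  82  17  73  75  36]
 [ 82  39  40  73  32  65  65  77  70 115  84  66]
 [ 74 104  83  48  66  60  23  71  46  52  64  30]]
```

The cracker fell with nori up at (320,164), and the other is unchanged at (357,174). I retreat and line up for the toggle.

```bash
python3 -m jog '[0.01,0.01,0,-0.015,0, 0.01,0.03,0,-0.015,0, 0.01,0.03,0,0,0, 0.01,0.03,0,0,0, 0.01,0,0,0,1, 0.01,0,0,0,1, 0.01,0,0,0,1, 0.01,0,0,0,0.96, 0.01,0.034,0.004,0.02,0, 0.01,0.034,0.0035,0.02,0, 0.01,0,0,0.015,0, 0.01,0,0,0.015,0, 0.01,0,0,0,0]'
python3 - <<'E'
from h import *
o=robot.get_obs();R=Ro.from_quat(o['tool_rot']).as_matrix();p=np.array(o['position'])
print(p,R[:,0],'tip',p-R[:,0]*.144,'under z',p[2]-.0535,o['q'].round(2))
cv2.imwrite('pics/t7.png',robot.camera('top'))
for l,z in [('cracker',.047),('heat_switch',.06),('switch_tip',.066)]: print(l,[(np.round(r['extent'],1),round(r['conf'],2),at_z('top',*r['extent'][:2],z)[:2].round(3)) for r in robot.look_for('top',l)][:6])
print('nori cracker',at_z('top',319.1,162.8,.047),'switch pred px',proj('top',[.486,.1594,.066]))
E
```

```text
time: 18.02
position: [0.4985, 0.3321, 0.1131]
tool_rot: [0.735, 0.678, -0.002, -0.001]
ft_force: [0.5, 0.1, -1.3]
grip_width: 0.0192
grip_force: 55.0
[0.49852732 0.3320503  0.11305255] [ 0.0812906   0.99668888 -0.0017635 ] tip [0.48682147 0.1885271  0.11330649] under z 0.05955255007027852 [ 0.4   0.67  1.6  -0.    0.87  0.48]
cracker [(array([318.1, 164.7,  23.9,  23.7]), 0.94, array([0.643, 0.04 ])), (array([311. , 254.7,  24.3,  25.7]), 0.76, array([0.351, 0.058])), (array([240.6, 270.9,  15.3,  18.9]), 0.7, array([0.295, 0.284])), (array([181.6, 193.8,  19.6,  18.3]), 0.64, array([0.541, 0.482]))]
heat_switch [(array([357.8, 175.9,  27.5,  28.6]), 0.57, array([ 0.607, -0.088]))]
switch_tip []
nori cracker [0.6493518  0.03719182 0.047     ] switch pred px [280.02746743 212.20083794]
```

```bash
python3 -m jog '[0.01,-0.01,0,0,0, 0.01,-0.01,0,0,0, 0.01,-0.005,0,0,0]'; python3 -m jog '[0.01,-0.004,0,0,0]'; python3 -m jog '[0.01,-0.004,0,0,0]'; python3 -m jog '[0.01,-0.004,0,0,0]'; python3 -m jog '[0.01,-0.004,0,0,0]'; python3 -m jog '[0.01,0,0,0,0]'
python3 - <<'E'
from h import *
im=robot.camera('top'); cv2.imwrite('pics/t8.png',im)
a=[cv2.resize(cv2.imread(f'pics/{n}.png')[195:225,260:310],None,fx=8,fy=8,interpolation=cv2.INTER_CUBIC) for n in ('top0','t7','t8')]
print([x.shape for x in a])
E
```

```text
time: 18.6
position: [0.4982, 0.3081, 0.1146]
tool_rot: [0.736, 0.677, 0.001, -0.0]
ft_force: [-0.0, 3.7, 0.1]
grip_width: 0.0193
grip_force: 55.0
time: 18.73
position: [0.4978, 0.304, 0.1144]
tool_rot: [0.735, 0.678, 0.001, 0.0]
ft_force: [0.5, 1.5, -1.0]
grip_width: 0.0196
grip_force: 55.0
time: 18.85
position: [0.4969, 0.2996, 0.114]
tool_rot: [0.735, 0.678, -0.001, 0.0]
ft_force: [0.9, -0.1, -1.3]
grip_width: 0.0195
grip_force: 55.0
time: 18.98
position: [0.4976, 0.2978, 0.1145]
tool_rot: [0.736, 0.677, 0.002, -0.001]
ft_force: [-0.2, 9.8, 1.6]
grip_width: 0.0195
grip_force: 55.0
time: 19.1
position: [0.4985, 0.2967, 0.1155]
tool_rot: [0.737, 0.676, 0.006, -0.002]
ft_force: [-0.2, 19.2, 5.2]
grip_width: 0.0196
grip_force: 55.1
time: 19.23
position: [0.4984, 0.2967, 0.1157]
tool_rot: [0.737, 0.676, 0.005, -0.002]
ft_force: [-0.5, 13.7, 2.8]
grip_width: 0.0193
grip_force: 55.1
[(240, 400, 3), (240, 400, 3), (240, 400, 3)]
```

The force peaked at 3.7 N, dropped as the toggle snapped over, then rose at the stop. I back off and return above the tray, taking a wrist picture on the way.

```bash
python3 -m jog '[0.01,0.015,0,0,0, 0.01,0.02,0,-0.01,0, 0.01,0,0,-0.025,0, 0.01,0,0,0,-1, 0.01,0,0,0,-1, 0.01,0,0,0,-1, 0.01,0,0,0,-1, 0.01,0,0,0,-1, 0.01,0,0,0,-1, 0.01,0,0,0,-1, 0.01,0,0,0,-1, 0.01,0,0,0,-1, 0.01,0,0,0,-0.86, 0.01,0.018,0.016,0,0, 0.01,0,0,0,0]'
python3 - <<'E'
from h import *
o=robot.get_obs();R=Ro.from_quat(o['tool_rot']).as_matrix();print(o['position'],R[:,0])
cv2.imwrite('pics/w9.png',robot.camera('wrist')); 
p=np.array(o['position'])
for l in ['turner','switch_tip','tray']: print(l,[(np.round(r['extent'],1),round(r['conf'],2),at_z('wrist',*r['extent'][:2],.066,o)[:2].round(4)) for r in robot.look_for('wrist',l)])
tip=p-R[:,0]*.144; tip[2]-=.0535; print('tip px pred',proj('wrist',tip),'handle end',proj('wrist',p+R[:,0]*.046+[0,0,.029]))
print('toggle px on/off',proj('wrist',[.486,.1594,.066]),proj('wrist',[.485,.1446,.066]))
E
```

```text
time: 21.15
position: [0.4773, 0.3425, 0.1484]
tool_rot: [-0.035, 0.999, -0.001, -0.002]
ft_force: [0.2, 0.3, -1.4]
grip_width: 0.0196
grip_force: 55.0
[0.47734849 0.3425189  0.14844354] [-0.99753475 -0.07008524  0.0035338 ]
turner [(array([320.8, 238.8,  56.3, 132.9]), 0.69, array([0.4996, 0.3447]))]
switch_tip [(array([ 90.3, 201.3,  34.1,  15.3]), 0.84, array([0.4808, 0.1612]))]
tray [(array([322.7, 267.9,  86.2,  69.5]), 0.51, array([0.5255, 0.3481]))]
tip px pred [321.06922159 385.4493356 ] handle end [321.11443433 178.39565269]
toggle px on/off [ 89.27012741 203.61188915] [ 70.16002108 201.15298102]
```

```bash
python3 -m jog '[0.01,-0.003,0.004,0.02,0, 0.01,0,0,0.03,0, 0.01,0,0,0.025,0, 0.01,0,0,0.01,0, 0.01,0,0,0,0]'; python3 -m jog '[0.01,0,0,0.003,0, 0.01,0,0,0,0]'; python3 -m jog '[0.01,0,0,0.002,0, 0.01,0,0,0,0]'
```

```text
time: 21.98
position: [0.4826, 0.3458, 0.0628]
tool_rot: [-0.034, 0.999, -0.0, -0.001]
ft_force: [0.6, -0.1, -0.1]
grip_width: 0.0192
grip_force: 55.0
time: 22.22
position: [0.4834, 0.3463, 0.0617]
tool_rot: [-0.035, 0.999, 0.0, 0.001]
ft_force: [0.8, 0.2, -1.5]
grip_width: 0.0197
grip_force: 55.0
time: 22.48
position: [0.483, 0.3461, 0.0593]
tool_rot: [-0.035, 0.999, 0.0, 0.0]
ft_force: [-0.0, -0.1, -1.2]
grip_width: 0.0194
grip_force: 55.0
```

```bash
python3 -m jog '[0.01,0,0,0.0015,0, 0.01,0,0,0,0]'; python3 -m jog '[0.01,0,0,0.001,0, 0.01,0,0,0,0]'
```

```text
time: 22.72
position: [0.4829, 0.346, 0.0575]
tool_rot: [-0.035, 0.999, -0.0, -0.0]
ft_force: [0.8, 0.7, -0.9]
grip_width: 0.0191
grip_force: 55.0
time: 22.98
position: [0.483, 0.3461, 0.0567]
tool_rot: [-0.035, 0.999, 0.0, 0.0]
ft_force: [-0.3, 0.3, 0.1]
grip_width: 0.0194
grip_force: 55.0
```

Contact is starting, so I release and rise. Then one composite look.

```bash
python3 -m jog '[0.022,0,0,0,0, 0.03,0,0,0,0, 0.05,0,0,0,0, 0.06,0,0,0,0, 0.06,0,0,0,0, 0.06,0,0,-0.01,0, 0.06,0,0,-0.02,0, 0.06,0,0,-0.04,0, 0.06,0,0,-0.05,0, 0.06,0.05,0,-0.05,0, 0.06,0.055,0,0,0, 0.06,0,0,0,0]'
python3 - <<'E'
from h import *
o=robot.get_obs(); w=robot.camera('wrist'); t=robot.camera('top'); s=robot.camera('side')
print(o['position'])
c=proj('wrist',[.485,.152,.055],o).round().astype(int); print(c)
w2=cv2.imread('pics/w2.png')
def f(im,cu,cv,hw,hh,W,H): 
    a=im[max(0,cv-hh):cv+hh,max(0,cu-hw):cu+hw]; return cv2.resize(a,(W,H),interpolation=cv2.INTER_CUBIC)
A=np.vstack([f(w2,118,193,30,25,240,200),f(w,c[0],c[1],30,25,240,200)])
B=f(t,285,180,80,65,560,400)
C=f(w,330,250,100,70,286,200); D=f(s,300,230,100,70,286,200)
E=np.zeros((600,800,3),np.uint8); E[:400,:240]=A; E[:400,240:]=B; E[400:,:286]=C;E[400:,286:572]=D
E[400:,572:800]=f(s,305,232,20,18,228,200); cv2.imwrite('pics/final.png',E)
E
```

```text
time: 24.48
position: [0.3789, 0.3381, 0.2217]
tool_rot: [-0.036, 0.999, -0.001, -0.002]
ft_force: [1.3, 0.6, 0.0]
grip_width: 0.0605
grip_force: 0.0
[0.37894004 0.33806296 0.22165099]
[153 267]
```

View pics/final.png

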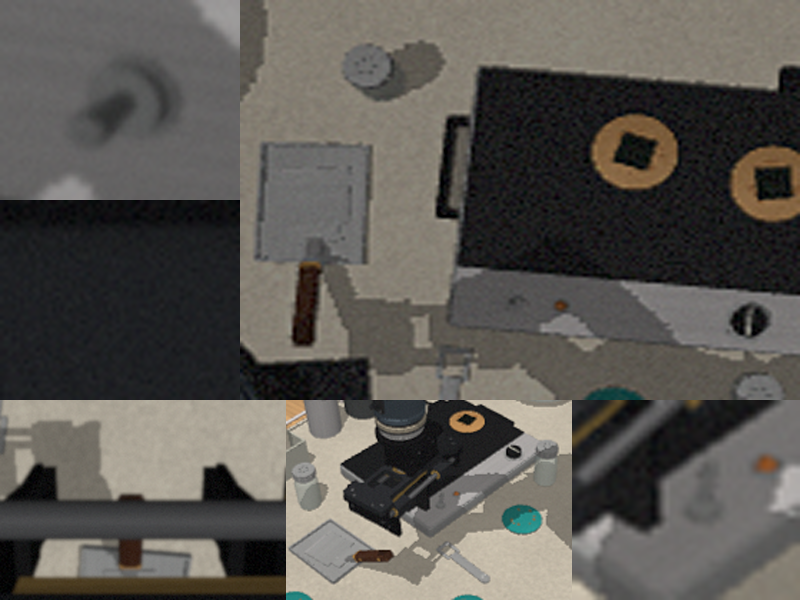

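The composite shows the cracker nori up and well on the glass, the other one unmoved, and the turner's blade inside the tray. I still need to check the toggle numerically.

Run:
```python
from h import *
# reconstructed poses of w2 and w9
obs={'w2':dict(position=[.47598,.34696,.17054],tool_rot=[-.0343,.9994,0,0]),'w9':dict(position=[.47735,.34252,.14844],tool_rot=[-.035,.9994,-.001,-.002])}
ax=np.array([-.0802,.9968,0])
piv=np.array([.485,.154,.042])
for n,o in obs.items():
  print(n,'piv',proj('wrist',piv,o).round(1),'on',proj('wrist',piv+ax*.0074+[0,0,.024],o).round(1),'off',proj('wrist',piv-ax*.0074+[0,0,.024],o).round(1))
for f in ['side0','now']:
  im=cv2.imread('pics/side0.png') if f=='side0' else robot.camera('side')
  print(f,[(np.round(r['extent'],1),round(r['conf'],2)) for r in robot.look_for('side','switch_tip')] if f=='now' else '')
  u,v=proj('side',piv).round().astype(int)
  print('piv',(u,v),'on',proj('side',piv+ax*.0074+[0,0,.024]).round(1),'off',proj('side',piv-ax*.0074+[0,0,.024]).round(1))
  print(cv2.cvtColor(im,cv2.COLOR_BGR2GRAY)[v-12:v+6,u-9:u+10])
for f,c in [('w2',(118,193)),('w9',(85,200))]:
  g=cv2.cvtColor(cv2.imread(f'pics/{f}.png'),cv2.COLOR_BGR2GRAY); print(f); print(g[c[1]-12:c[1]+14:2,c[0]-26:c[0]+28:2])
```

```text
w2 piv [115.1 193.2] on [105.  199.8] off [ 87.9 200. ]
w9 piv [103.6 198.2] on [ 91.2 205.7] off [ 72.6 205.9]
side0 
piv (np.int64(308), np.int64(232)) on [306.  227.1] off [309.2 224.1]
[[ 29  27  29  29  32  28  25  27  29  27  25  33  64 116 158 160 160 156
  156]
 [ 29  26  24  25  34  28  27  24  25  24  44  81 124 158 158 156 155 155
  155]
 [ 32  31  30  25  30  29  22  24  31  64 106 144 159 157 156 154 156 155
  156]
 [ 30  25  31  31  24  29  24  47  88 125 156 158 157 154 154 156 157 156
  152]
 [ 29  33  29  23  16  30  55 109 159 159 157 156 157 155 155 157 153 143
  113]
 [ 27  26  24  24  41  80 113 142 157 155 155 154 156 155 156 156 148 123
  106]
 [ 29  24  30  57  99 139 156 152 150 154 154 154 155 154 157 156 148 118
  103]
 [ 24  39  77 121 155 148 143 132 121 154 155 154 154 155 154 154 152 139
  139]
 [ 59  99 141 156 149 132 127 115 114 158 156 155 155 156 156 157 156 157
  154]
 [121 155 154 154 154 141  83  87 111 151 155 155 155 155 157 153 155 155
  157]
 [159 154 152 153 154 146 105  82  97 128 151 153 155 153 155 153 157 156
  156]
 [154 154 154 153 15
[... 4372 characters left out ...]
  60  59  60  76  91]
 [103 104 104 105 102 102 103  98  94  89  78  67  61  62  61  58  57  59
   56  57  58  62  70  76  82  89  92]
 [103 101 102 103 102 102 100 100  93  92  84  67  60  57  58  55  57  60
   66  78  87  88  90  91  91  95  91]
 [104 104 100  99 102 103 100 102  95  90  81  62  59  59  62  72  82  90
   97 100 101 101 100  94  93  94  92]
 [104 102 103 101 103 101 101 102  97  95  87  75  77  86  92  98 101 100
  102 103 101 100 105 102 100 100  97]
 [100 100 103 102 100 100 104 102 101 102 100 100  99 102 101 103 101 101
  102 101 101  98 102 100 102 100 101]
 [101 104 102 103 102 101 102 102 102 101 101 102 103 103 102 105 103 100
  102 102 103 101 104 103 100 101 101]]
```

In the wrist image the bat now leans about 30 px to the off side (about 10 px before). In the side view it moved from the upper-left lean to the predicted off position. I hand in.

```bash
python3 -c "
from rig import robot
print(robot.hand_in())"
```

```text
the job is handed in; nothing more can be done
None
```

The job is handed in, and the judge returned no verdict: the cracker lies nori up, well inside the glass edge, the toggle is off, the turner is back in its tray with its blade on the floor, and the other cracker has not moved.

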